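Prop the parts case's lid on its stay

TASK

The lid of the blue parts case is standing up on nothing but its stiff hinge and could drop on someone's hand. Swing the orange stay on the end of the blue case up as far as it goes, then lower the lid until it rests on the stay, propped part open. Do not knock or shift the green spray bottle.

Things in the scene. Friction and masses are not known exactly. Their poses are not given: they have to be found in the camera images.
- case: Open blue case, fixed: 200 (x) by 220 (y) by 80 mm high, walls 5 mm. Origin: centre of underside, on the bench; z up. Lid hinged along its +y side, orange stay outside its +x end wall. The stay pivots about the case's x at x 108, y -60, z 70 mm; lid hinge line along x at y 110, z 80 mm. The closed grey case with a black stay and the red tray have no part in the job.
- stay (a joint): Orange bar 10 mm thick (x), 14 wide, 130 from pivot to round tip (radius 7). Grip peg, 12 mm diameter, juts from it to +x, 100 mm from the pivot, case x 113 to 168. 0 rad: folded level, tip to +y (peg y 40, z 70). Grows as the tip swings up and over to -y; stop at 1.66, just past upright (peg y -69, z 170), where it stays. Let go well short, it drops back. Swings easily, 70 g.
- lid (a joint): Blue panel 8 mm thick, 450 g, case x -102 to 118 mm, 230 mm from hinge to free edge; inner face passes through the hinge line. 0 rad: shut, level; 1.57 upright, edge 310 mm above the bench; up to 1.85 leaning back to +y. Hinge friction holds it above about 1.35; below 1.2 it sinks by its weight, slowed by the hinge. Rests on the raised stay at about 0.6; stay down, it shuts.
- bottle: Green spray bottle with a white head, 68 mm in diameter, 198 mm high, about 400 g, loose, standing on the bench beside the case's -y wall, 75 mm or more clear of it. Origin: centre of its underside. Not to be moved.

How it is judged:
By the outcome, as a careful person would: the job done as asked, in the order asked, and still so for the second after the job is handed in, with the robot touching nothing.
It also fails if it takes over 51 s, if anything falls off the work surface, if the arm or the gripper's body presses on something with over 40 N, if the wrist force passes 120 N, or if a joint passes its speed limit or range.

ROBOT

A 7-joint arm with a two-finger parallel gripper is mounted at the origin on the work surface. World frame = base frame: x ahead of the robot, y to its left, z up, the work surface at z = 0. Lengths are in m, angles in rad, forces in N, time in s.
With the tool pointing down it reaches from about 0.4 to 0.75 m from the base axis. Payload 19.5 kg.
Tool frame: the origin (TCP) lies on the centre line of the jaws, within the pads' length; the fingertips stand 11 mm ahead of it and the grasp point (between the pads) lies 8 mm behind it (ctrl.finger_overhang is the distance from the TCP to the fingertips, in m); z points along the fingers, x is the direction in which the jaws open and shut, and the axes are right-handed (so a half turn about z gives the same grasp; the last joint's range is limited). The gripper opens to 85 mm and grips with 20 to 120 N. Pads are 22 mm wide; open, the fingers measure 114 mm over their backs; the gripper's body (76 mm by 85 mm) begins 54 mm behind the grasp point. The pads swing forward as they close: fully open they stand 13 mm farther back than shut.
Start: joints at [-1.306, 0.707, -0.028, 1.485, 0.022, 0.951, -0.075], TCP at [0.174, 0.548, 0.242] pointing down, gripper open.
Joint ranges: [-2.71, 2.71], [-0.32, 2.16], [-1.57, 1.52], [0, 2.45], [-1.46, 4.6], [0, 2.02], [-2.83, 2.83]. Speed limits (rad/s): [1.89, 1.89, 2.57, 2.57, 3.01, 3.01, 3.01].

INTERFACE

Orientations are given as a rotation vector (axis times angle).
In Python, from workcell import sensors, vision, hand_in, ctrl gives the robot as it stands.
- The arm moves only by the tool drive_tool, never from a script. Its argument "deltas" is a list of rows, each a list of 3 entries, a list of its own where there are three numbers: the shift along the tool's x, y, z in m, then the turn, a rotation vector about the tool's x, y, z in degrees, then the closure in counts, from 0 (fully open) to 255 (shut). A call has 1 to 8 rows; each row shifts and turns the commanded pose from where the row before left it, along the tool's axes as they then stand; what a row does not reach is not made up. A row lasts 1/12 s, in which the tool goes at most 41.7 mm and 7.16 degrees, less where a joint would pass 70% of its speed; a pose out of reach is approached as far as the arm can. A call is refused whole if a number of a shift passes 0.0417 or a number of a turn 7.16, either way. A call with a gripper value outside its range is refused whole. The fingers move at their own pace and stop on an object; the grip force is fixed at half the most. Time passes only in rows, so rows that do not move let the fingers close. It gives the time, the measured TCP pose, the force and the opening at its end, in the units of the state.
- sensors.sense(): the state, without advancing time (a new reading comes with each control period).
- vision.snapshot(name): name is "scene" or "side" or "wrist"; returns (picture, depth): 480x640x3 uint8, red, green, blue; 480x640 float32, m along the optical axis (not along the pixel's ray), 0 where there is no reading.
- vision.get_calibration(name): a dict with "fovy" (degrees; the focal length in pixels is half the picture's height over the tangent of half this angle, whatever the lens; pixels are square), "cx", "cy" (the principal point, pixels), "T" (4x4, takes a point from camera to world coordinates). Camera axes: x right, y up, looking along -z (the intrinsics and any distortion apply to the point x, -y, -z); pixel columns grow to the right and rows downward; lengths in m; the calibration is good to about 2 mm. A picture is of the moment at which its call begins: read the wrist's pose just before it. get_calibration takes no time and is no camera call; for the wrist camera it gives the pose at the moment of the call.
- hand_in(): hands the job in, once; it reports no verdict.
The state is a dict: "time_s": time; "qpos": joint angles; "joint_velocities": joint speeds; "joint_efforts": joint torques, N m; "ee_pos": TCP position; "orientation": TCP orientation; "contact_force": force on the tool from outside, world axes, zero at the start; "torque": the same for the moment, N m; "opening": finger opening in m.
Only numpy, scipy, OpenCV 4.12 (cv2) and the standard library are available. Lean on these libraries where they do the work, as an engineer would, in place of code of your own. Each camera call takes 0.05 s, during which the arm holds its last target. There are 200 camera calls.

## Working session

There is one attempt and no reset: what is moved stays moved. The work goes in short steps, Python scripts to look and compute and a tool call to move; the robot and the scene stay as the last step left them, time stands still between calls to the robot, and variables do not carry over. Pictures are saved under pics/ and viewed, about 8 in all and at most 12, crops included, and the job is handed in when it is done.

Besides the shell and the picture viewer there is one more tool, called after "Call:" in YAML: its name, and indented under it one key for each argument. drive_tool: Moves the arm, as the interface text tells. Its arguments: {"type":"object","properties":{"deltas":{"type":"array"}},"required":["deltas"]}

```bash
mkdir -p pics; ls
cat > h.py <<'E'
import numpy as np, cv2
from workcell import sensors, vision, hand_in, ctrl
def cast(c,uv,z=None,d=None,ax=2):
    f=240/np.tan(np.radians(c["fovy"])/2);T=np.array(c["T"])
    uv=np.atleast_2d(uv).astype(float)
    r=np.c_[(uv[:,0]-c["cx"])/f,-(uv[:,1]-c["cy"])/f,-np.ones(len(uv))]
    w=r@T[:3,:3].T;o=T[:3,3]
    t=np.asarray(d) if d is not None else (z-o[ax])/w[:,ax]
    return o+w*t[:,None] if np.ndim(t) else o+w*t
E
python3 - <<'E'
from h import *
s=sensors.sense();print(s)
for n in ["scene","side"]:
    c=vision.get_calibration(n);print(n,c)
    p,d=vision.snapshot(n);cv2.imwrite(f"pics/{n}0.png",p[:,:,::-1]);np.savez(f"{n}0",p=p,d=d)
a=[cv2.imread(f"pics/{n}0.png") for n in("scene","side")]
E
```

```text
pics
{'time_s': 0.0, 'qpos': array([-1.30570814,  0.70706172, -0.02760618,  1.4850068 ,  0.02198296,
        0.95088133, -0.07547725]), 'joint_velocities': array([-5.59854716e-05,  8.86907241e-04,  2.89424113e-04,  7.54947464e-04,
        1.68866170e-03, -1.86526077e-03, -1.17491098e-03]), 'joint_efforts': array([ 3.19096462e-04, -8.83242416e+01,  1.23465165e+00, -2.36170042e+01,
        1.69014197e-02,  6.58337114e-03,  2.24155883e-06]), 'ee_pos': array([0.17357527, 0.54791431, 0.24184941]), 'orientation': array([ 2.53425412e+00,  1.85556164e+00, -1.31221399e-03]), 'contact_force': array([ 0.52988243, -0.12515682, -0.67401618]), 'torque': array([ 0.01466085,  0.02318178, -0.01848112]), 'opening': 0.08576779118447284}
scene {'fovy': 46.08068441993052, 'cx': 315.3017089846848, 'cy': 238.35404403742245, 'T': array([[ 0.85048057, -0.44315589,  0.28336489,  0.80502596],
       [ 0.52578037,  0.70042104, -0.48266486, -0.50191597],
       [ 0.01542104,  0.55948478,  0.82869715,  0.87140852],
       [ 0.        ,  0.        ,  0.        ,  1.        ]])}
side {'fovy': 45.724524427920564, 'cx': 311.8553625853479, 'cy': 236.32605638106162, 'T': array([[ 0.73213445,  0.36553905, -0.57476982,  0.01099319],
       [-0.68100542,  0.41078883, -0.60620471, -0.61518031],
       [ 0.01451752,  0.83524472,  0.54968673,  0.5979878 ],
       [ 0.        ,  0.        ,  0.        ,  1.        ]])}
```

View pics/scene0.png

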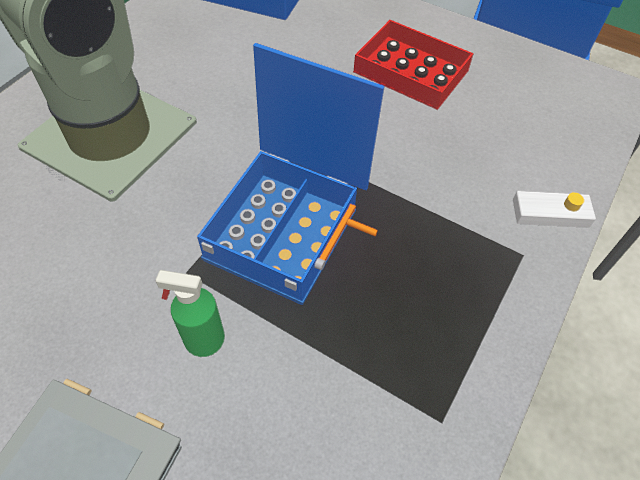

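View pics/side0.png

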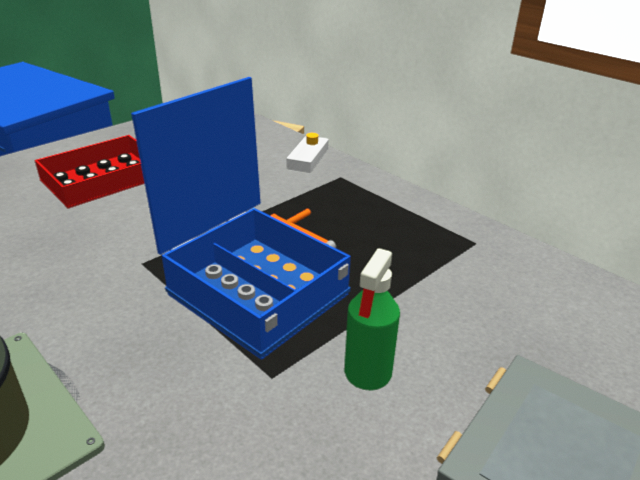

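The scene view shows the blue case with rim corners near (262,152), (356,190), (304,293) and (200,238). The stay's peg runs (350,221)–(376,234), the lid is upright, and the bottle is at about (200,330). The side view agrees.

Run:
```python
from h import *
C={n:vision.get_calibration(n) for n in("scene","side")}
print("scene rim",cast(C["scene"],[[262,152],[356,188],[304,291],[200,237]],.08).round(4))
print("side rim",cast(C["side"],[[164,255],[258,209],[351,259],[264,343]],.08).round(4))
print("lid top scene",cast(C["scene"],[[255,44],[382,88]],.31).round(4))
print("lid top side",cast(C["side"],[[134,114],[250,79]],.31).round(4))
for n in C:
    z=np.load(n+"0.npz");p,d=z["p"],z["d"];h=cv2.cvtColor(p,cv2.COLOR_RGB2HSV)
    for nm,lo,hi in(("orange",(8,180,120),(16,255,255)),("green",(50,120,40),(80,255,200)),("lid",(105,150,40),(125,255,255))):
        m=cv2.inRange(h,lo,hi)
        if nm=="green" : m[:200]=0
        v,u=np.nonzero((m>0)&(d>0));P=cast(C[n],np.c_[u,v],d=d[v,u])
        if nm=="lid":
            k=(P[:,2]>.12)&(P[:,2]<.33)&(P[:,0]<.75)&(P[:,0]>.1)&(abs(P[:,1])<.5);P=P[k]
            if len(P)==0: continue
            # plane
            c=P.mean(0);nn=np.linalg.svd((P-c)[::7],full_matrices=0)[2][2];print(n,"lid plane",c.round(3),nn.round(3))
        print(n,nm,len(P),np.percentile(P,[1,50,99],axis=0).round(4).tolist())
        if nm=="green":
            q=P[(P[:,2]>.03)&(P[:,2]<.10)][:,:2];A=np.c_[2*q,np.ones(len(q))];x=np.linalg.lstsq(A,(q**2).sum(1),rcond=None)[0];print("  circle",x[:2].round(4),np.sqrt(x[2]+x[:2]@x[:2]).round(4))
```

```text
scene rim [[ 0.3463  0.0723  0.08  ]
 [ 0.5388  0.0915  0.08  ]
 [ 0.5724 -0.1366  0.08  ]
 [ 0.3684 -0.1427  0.08  ]]
side rim [[ 0.3433  0.0711  0.08  ]
 [ 0.5412  0.0847  0.08  ]
 [ 0.5544 -0.1319  0.08  ]
 [ 0.3366 -0.1858  0.08  ]]
lid top scene [[0.3411 0.086  0.31  ]
 [0.5558 0.1039 0.31  ]]
lid top side [[0.3373 0.0821 0.31  ]
 [0.5469 0.0983 0.31  ]]
scene orange 544 [[0.549, -0.0656, 0.0688], [0.5614, 0.022, 0.0756], [0.6131, 0.0564, 0.0792]]
scene green 2351 [[0.4347, -0.2972, 0.0114], [0.477, -0.279, 0.1102], [0.4911, -0.2373, 0.1473]]
  circle [ 0.4572 -0.2635] 0.0335
scene lid plane [0.451 0.091 0.225] [ 0.097 -0.994  0.043]
scene lid 11042 [[0.3418, 0.078, 0.1226], [0.4524, 0.0916, 0.2295], [0.5547, 0.1045, 0.3096]]
side orange 355 [[0.5496, -0.0637, -0.0], [0.5695, 0.025, 0.0757], [0.6949, 0.1541, 0.0791]]
side green 4178 [[0.4221, -0.2969, 0.0071], [0.4348, -0.2819, 0.0864], [0.4741, -0.241, 0.1489]]
  circle [ 0.4562 -0.263 ] 0.0333
side lid plane [0.436 0.09  0.222] [ 0.098 -0.994  0.04 ]
side lid 13446 [[0.3375, 0.0778, 0.1224], [0.4318, 0.09, 0.2245], [0.5514, 0.1042, 0.3097]]
```

Call:
drive_tool:
  deltas:
    - [[0,0,-0.03],[0,0,-3.9],0]
    - [[0,0,-0.03],[0,0,-3.9],0]
    - [[0,0,-0.03],[0,0,-3.9],0]
    - [[0,0,-0.03],[0,0,-3.9],0]
    - [[0,0,-0.03],[0,0,-3.9],0]
    - [[0,0,-0.03],[0,0,-3.7],0]
    - [[0,0,0],[0,0,0],0]

```text
time_s: 0.68
ee_pos: [0.1739, 0.5488, 0.427]
orientation: [-2.103, -2.33, -0.009]
contact_force: [0.3, 0.1, 0.4]
opening: 0.0854
```

```bash
cat >> h.py <<'E'
from scipy.spatial.transform import Rotation as Ro
TH=0.097;O=np.array([.448,-.026,0]);RC=Ro.from_euler("z",TH).as_matrix()
def tc(P): return (np.asarray(P)-O)@RC
def st():
    s=sensors.sense();R=Ro.from_rotvec(s["orientation"]).as_matrix()
    print("t",round(s["time_s"],2),"tcp case",tc(s["ee_pos"]).round(4),"tool axes in case\n",(RC.T@R).round(3),"\nF",s["contact_force"].round(1),"open",round(s["opening"],4),"q",s["qpos"].round(2))
    return s
E
python3 - <<'E'
from h import *
s=st()
T=np.array(vision.get_calibration("wrist")["T"]);R=Ro.from_rotvec(s["orientation"]).as_matrix()
print("cam in tool",R.T@(T[:3,3]-s["ee_pos"]),R.T@T[:3,:3])
E
```

```text
t 0.68 tcp case [-0.2171  0.5986  0.427 ] tool axes in case
 [[-0.005  1.     0.002]
 [ 1.     0.005  0.006]
 [ 0.006  0.002 -1.   ]] 
F [0.3 0.1 0.4] open 0.0854 q [-1.26  0.58 -0.14  1.08  0.08  1.49  0.29]
cam in tool [ 1.00346563e-05 -7.90999261e-02 -1.31773960e-01] [[ 9.99999810e-01 -5.49971701e-04  2.79462994e-04]
 [-4.35174543e-04 -9.49973967e-01 -3.12328788e-01]
 [ 4.37254564e-04  3.12328607e-01 -9.49974026e-01]]
```

Call:
drive_tool:
  deltas:
    - [[-0.031,0.0205,0],[0,0,0],0]
    - [[-0.031,0.0205,0],[0,0,0],0]
    - [[-0.031,0.0205,0],[0,0,0],0]
    - [[-0.031,0.0205,0],[0,0,0],0]
    - [[-0.031,0.0205,0],[0,0,0],0]
    - [[-0.031,0.0205,0],[0,0,0],0]
    - [[-0.031,0.0205,0],[0,0,0],0]
    - [[-0.031,0.0205,0],[0,0,0],0]

```text
time_s: 1.35
ee_pos: [0.3619, 0.3157, 0.4222]
orientation: [2.11, 2.328, -0.0]
contact_force: [1.6, -0.1, 0.7]
opening: 0.0853
```

Call:
drive_tool:
  deltas:
    - [[-0.031,0.0205,0],[0,0,0],0]
    - [[-0.031,0.0205,0],[0,0,0],0]
    - [[-0.031,0.0205,0],[0,0,0],0]
    - [[-0.031,0.0205,0],[0,0,0],0]
    - [[-0.031,0.0205,0],[0,0,0],0]
    - [[-0.031,0.0205,0],[0,0,0],0]
    - [[-0.031,0.0205,0],[0,0,0],0]
    - [[-0.031,0.0205,0],[0,0,0],0]

```text
time_s: 2.02
ee_pos: [0.5494, 0.0849, 0.4222]
orientation: [-2.11, -2.327, 0.001]
contact_force: [-0.1, 0.7, -0.2]
opening: 0.0855
```

Call:
drive_tool:
  deltas:
    - [[-0.031,0.0205,0],[0,0,0],0]
    - [[-0.031,0.0205,0],[0,0,0],0]
    - [[0,0,0.03],[0,0,0],0]
    - [[0,0,0.03],[0,0,0],0]
    - [[0,0,0.03],[0,0,0],0]
    - [[0,0,0.03],[0,0,0],0]
    - [[0,0,0],[0,0,0],0]
    - [[0,0,0],[0,0,0],0]

```text
time_s: 2.68
ee_pos: [0.5954, 0.0289, 0.3023]
orientation: [-2.109, -2.327, 0.002]
contact_force: [0.8, 1.2, 1.0]
opening: 0.0854
```

Run:
```python
from h import *
s=st();c=vision.get_calibration("wrist");p,d=vision.snapshot("wrist")
cv2.imwrite("pics/w1.png",p[:,:,::-1])
h=cv2.cvtColor(p,cv2.COLOR_RGB2HSV);m=cv2.inRange(h,(8,180,100),(18,255,255))
v,u=np.nonzero((m>0)&(d>0));P=tc(cast(c,np.c_[u,v],d=d[v,u]))
k=(P[:,0]>.12)&(P[:,0]<.165)&(P[:,2]>.05);print("peg",k.sum(),np.percentile(P[k],[2,50,98],axis=0).round(4).tolist(),"all",np.percentile(P,[1,50,99],axis=0).round(4).tolist())
```

```text
t 2.68 tcp case [0.152  0.0404 0.3023] tool axes in case
 [[-0.001  1.    -0.002]
 [ 1.     0.001 -0.   ]
 [-0.    -0.002 -1.   ]] 
F [0.8 1.2 1. ] open 0.0854 q [-0.07  0.69 -0.07  1.29  0.05  1.16  1.53]
peg 308 [[0.1209, 0.0364, 0.0716], [0.141, 0.0395, 0.0746], [0.1643, 0.0466, 0.0766]] all [[0.1065, -0.0484, 0.0011], [0.1162, 0.0385, 0.0757], [0.189, 0.0769, 0.0786]]
```

View pics/w1.png

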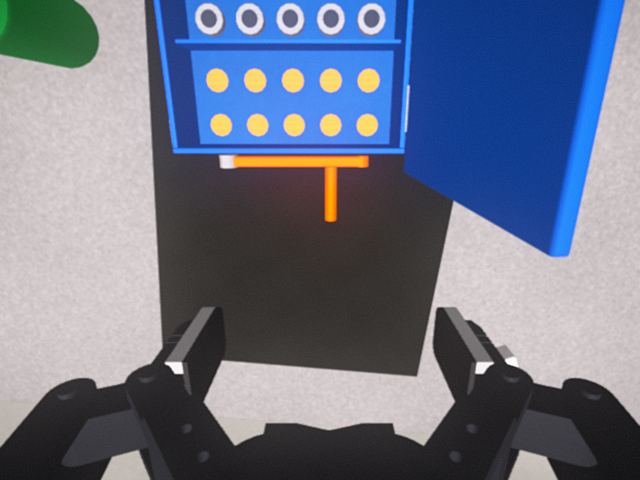

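The wrist view shows the peg at columns 325–337, rows 168–220, aligned with the tool, so I'm descending to grip it.

Call:
drive_tool:
  deltas:
    - [[0,0,0.03],[0,0,0],0]
    - [[0,0,0.03],[0,0,0],0]
    - [[0,0,0.03],[0,0,0],0]
    - [[0,0,0.03],[0,0,0],0]
    - [[0,0,0.03],[0,0,0],0]
    - [[0,0,0.03],[0,0,0],0]
    - [[0,0,0.03],[0,0,0],0]
    - [[0,0,0.03],[0,0,0],0]

```text
time_s: 3.4
ee_pos: [0.5971, 0.0291, 0.0629]
orientation: [2.108, 2.326, 0.003]
contact_force: [0.5, -0.2, -0.5]
opening: 0.0854
```

Call:
drive_tool:
  deltas:
    - [[0,0,0],[0,0,0],120]
    - [[0,0,0],[0,0,0],160]
    - [[0,0,0],[0,0,0],200]
    - [[0,0,0],[0,0,0],255]
    - [[0,0,0],[0,0,0],255]
    - [[0,0,0],[0,0,0],255]
    - [[0,0,0],[0,0,0],255]
    - [[0,0,0],[0,0,0],255]

```text
time_s: 4.07
ee_pos: [0.5961, 0.0304, 0.0635]
orientation: [2.109, 2.328, 0.004]
contact_force: [-2.3, 7.9, 8.8]
opening: 0.01
```

Run:
```python
from h import *
st()
a=np.linspace(0,1.66,25);P=np.c_[-60+100*np.cos(a),70+100*np.sin(a)]
print(np.diff(P,axis=0).round(1).tolist())
```

```text
t 4.07 tcp case [0.1529 0.0417 0.0635] tool axes in case
 [[-0.002  1.     0.002]
 [ 1.     0.002  0.002]
 [ 0.002  0.002 -1.   ]] 
F [-2.3  7.9  8.8] open 0.01 q [-0.08  0.98 -0.06  1.56  0.08  0.6   1.5 ]
[[-0.2, 6.9], [-0.7, 6.9], [-1.2, 6.8], [-1.7, 6.7], [-2.1, 6.6], [-2.6, 6.4], [-3.0, 6.2], [-3.4, 6.0], [-3.8, 5.8], [-4.2, 5.5], [-4.6, 5.2], [-4.9, 4.8], [-5.3, 4.5], [-5.6, 4.1], [-5.8, 3.7], [-6.1, 3.3], [-6.3, 2.9], [-6.5, 2.4], [-6.6, 2.0], [-6.7, 1.5], [-6.8, 1.1], [-6.9, 0.6], [-6.9, 0.1], [-6.9, -0.4]]
```

Call:
drive_tool:
  deltas:
    - [[-0.0002,0,-0.0069],[0,0,0],255]
    - [[-0.0007,0,-0.0069],[0,0,0],255]
    - [[-0.0012,0,-0.0068],[0,0,0],255]
    - [[-0.0017,0,-0.0067],[0,0,0],255]
    - [[-0.0021,0,-0.0066],[0,0,0],255]
    - [[-0.0026,0,-0.0064],[0,0,0],255]
    - [[-0.003,0,-0.0062],[0,0,0],255]
    - [[-0.0034,0,-0.006],[0,0,0],255]

```text
time_s: 4.73
ee_pos: [0.5975, 0.0171, 0.1162]
orientation: [-2.107, -2.329, -0.007]
contact_force: [-3.0, 16.9, 9.2]
opening: 0.0098
```

Call:
drive_tool:
  deltas:
    - [[-0.0038,0,-0.0058],[0,0,0],255]
    - [[-0.0042,0,-0.0055],[0,0,0],255]
    - [[-0.0046,0,-0.0052],[0,0,0],255]
    - [[-0.0049,0,-0.0048],[0,0,0],255]
    - [[-0.0053,0,-0.0045],[0,0,0],255]
    - [[-0.0056,0,-0.0041],[0,0,0],255]
    - [[-0.0058,0,-0.0037],[0,0,0],255]
    - [[-0.0061,0,-0.0033],[0,0,0],255]

```text
time_s: 5.4
ee_pos: [0.602, -0.0216, 0.1545]
orientation: [-2.105, -2.331, -0.011]
contact_force: [0.4, 21.4, 31.1]
opening: 0.0096
```

Run:
```python
from h import *
st()
p,d=vision.snapshot("scene");cv2.imwrite("pics/s2.png",cv2.resize(p[80:340,180:500,::-1],None,fx=2,fy=2))
```

```text
t 5.4 tcp case [ 0.1537 -0.0106  0.1545] tool axes in case
 [[-0.005  1.     0.004]
 [ 1.     0.004  0.005]
 [ 0.005  0.004 -1.   ]] 
F [ 0.4 21.4 31.1] open 0.0096 q [ 0.03  0.85 -0.08  1.49  0.08  0.8   1.59]
```

View pics/s2.png

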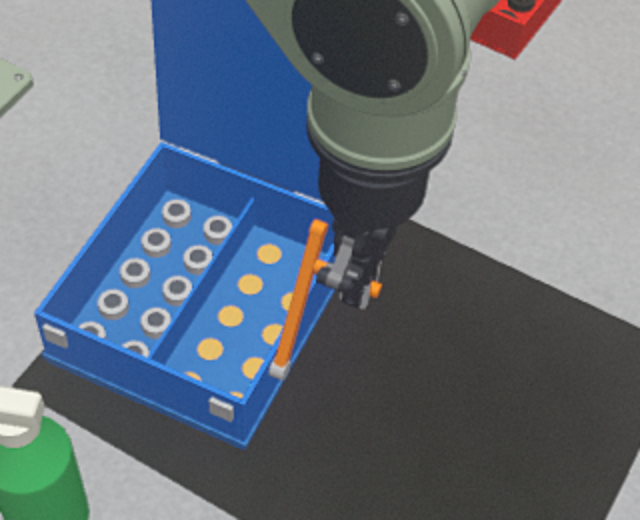

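The crop shows the stay about 60° up, with the peg still in the pads. The force points outward, so my arc is a few mm too tight; I'll widen it.

Call:
drive_tool:
  deltas:
    - [[-0.005,0,-0.0049],[0,0,0],255]
    - [[-0.0055,0,-0.0044],[0,0,0],255]
    - [[-0.0062,0,-0.003],[0,0,0],255]
    - [[-0.0067,0,-0.0015],[0,0,0],255]
    - [[-0.0068,0,-0.0011],[0,0,0],255]
    - [[-0.0069,0,-0.0006],[0,0,0],255]

```text
time_s: 5.95
ee_pos: [0.6058, -0.0626, 0.169]
orientation: [2.108, 2.326, 0.005]
contact_force: [0.8, 4.8, 15.8]
opening: 0.0096
```

Run:
```python
from h import *
st()
```

```text
t 5.95 tcp case [ 0.1535 -0.0517  0.169 ] tool axes in case
 [[-0.001  1.     0.004]
 [ 1.     0.001  0.   ]
 [ 0.     0.004 -1.   ]] 
F [ 0.8  4.8 15.8] open 0.0096 q [ 0.09  0.84 -0.09  1.45  0.09  0.85  1.65]
```

Call:
drive_tool:
  deltas:
    - [[-0.007,0,-0.001],[0,0,0],255]
    - [[-0.006,0,0],[0,0,0],255]
    - [[-0.005,0,0.0002],[0,0,0],255]
    - [[0,0,0],[0,0,0],255]

```text
time_s: 6.28
ee_pos: [0.6065, -0.0784, 0.1688]
orientation: [-2.106, -2.327, -0.005]
contact_force: [-3.0, 13.7, 9.9]
opening: 0.0096
```

Run:
```python
from h import *
st()
```

```text
t 6.28 tcp case [ 0.1527 -0.0675  0.1688] tool axes in case
 [[-0.003  1.     0.001]
 [ 1.     0.003  0.004]
 [ 0.004  0.001 -1.   ]] 
F [-3.  13.7  9.9] open 0.0096 q [ 0.12  0.85 -0.09  1.43  0.09  0.86  1.67]
```

Call:
drive_tool:
  deltas:
    - [[-0.003,0,0],[0,0,0],255]
    - [[0,0,0],[0,0,0],255]

```text
time_s: 6.45
ee_pos: [0.6066, -0.079, 0.1688]
orientation: [-2.103, -2.327, -0.008]
contact_force: [-5.7, 26.8, 12.4]
opening: 0.0094
```

Call:
drive_tool:
  deltas:
    - [[0,0,0],[0,0,0],150]
    - [[0,0,0],[0,0,0],80]
    - [[0,0,0],[0,0,0],0]
    - [[0,0,0],[0,0,0],0]
    - [[0,0,0],[0,0,0],0]
    - [[0,0,0],[0,0,0],0]
    - [[0,0,-0.02],[0,0,0],0]
    - [[0,0,-0.03],[0,0,0],0]

```text
time_s: 7.12
ee_pos: [0.6056, -0.0838, 0.2166]
orientation: [-2.108, -2.325, 0.004]
contact_force: [0.6, -1.5, 0.4]
opening: 0.0856
```

Call:
drive_tool:
  deltas:
    - [[0,0,-0.03],[0,0,0],0]
    - [[0,0,-0.03],[0,0,0],0]
    - [[0,0,-0.03],[0,0,0],0]
    - [[0,0,-0.03],[0,0,0],0]
    - [[0,0,-0.03],[0,0,0],0]
    - [[0,0,-0.03],[0,0,0],0]
    - [[0,0,-0.02],[0,0,0],0]

```text
time_s: 7.7
ee_pos: [0.6065, -0.0839, 0.421]
orientation: [2.109, 2.326, 0.002]
contact_force: [-0.5, 0.1, -0.6]
opening: 0.0852
```

Run:
```python
from h import *
st()
for n in ("scene","side"):
    p,d=vision.snapshot(n);c=vision.get_calibration(n);cv2.imwrite(f"pics/{n}3.png",p[:,:,::-1])
    h=cv2.cvtColor(p,cv2.COLOR_RGB2HSV);m=cv2.inRange(h,(8,180,100),(18,255,255))
    v,u=np.nonzero((m>0)&(d>0));P=tc(cast(c,np.c_[u,v],d=d[v,u]));P=P[(P[:,0]>.09)&(P[:,0]<.18)&(P[:,2]>.05)]
    for a,b in((.08,.1),(.12,.14),(.18,.205)):
        q=P[(P[:,2]>a)&(P[:,2]<b)];print(n,len(q),np.median(q,axis=0).round(4))
    print(P.max(0))
```

```text
t 7.7 tcp case [ 0.1522 -0.073   0.421 ] tool axes in case
 [[-0.001  1.     0.002]
 [ 1.     0.001 -0.001]
 [-0.001  0.002 -1.   ]] 
F [-0.5  0.1 -0.6] open 0.0852 q [ 0.12  0.66 -0.09  0.92  0.06  1.56  1.72]
scene 28 [ 0.1129 -0.0671  0.0888]
scene 20 [ 0.1152 -0.069   0.1308]
scene 51 [ 0.112  -0.0759  0.2008]
[ 0.17077695 -0.06115029  0.20766325]
side 84 [ 0.1058 -0.0645  0.0904]
side 97 [ 0.1058 -0.0673  0.1303]
side 147 [ 0.1058 -0.0732  0.1939]
[ 0.16968701 -0.05505258  0.20745192]
```

View pics/side3.png

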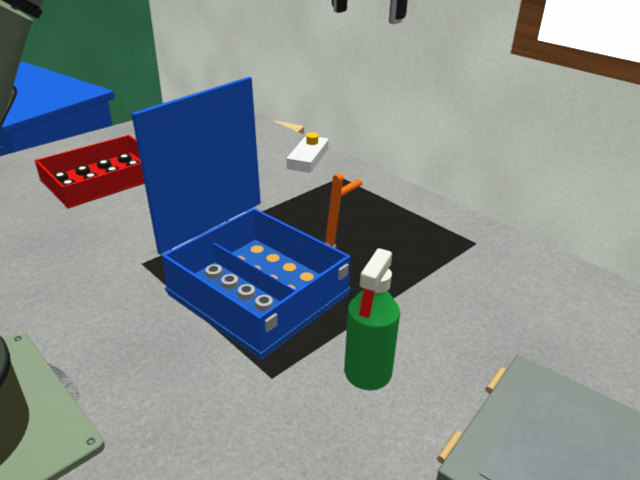

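The stay is upright at its stop (tilt fits about 1.65 rad) with the lid still up and the bottle in place. Next I go over and behind the lid with the fingers closed.

Call:
drive_tool:
  deltas:
    - [[0.033,-0.0165,0],[0,0,0],0]
    - [[0.033,-0.0165,0],[0,0,0],100]
    - [[0.033,-0.0165,0],[0,0,0],255]
    - [[0.033,-0.0165,0],[0,0,0],255]
    - [[0.033,-0.0165,0],[0,0,0],255]
    - [[0.033,-0.0165,0],[0,0,0],255]
    - [[0.033,-0.0165,0],[0,0,0],255]
    - [[0.033,-0.0165,0],[0,0,0],255]

```text
time_s: 8.47
ee_pos: [0.448, 0.1671, 0.4176]
orientation: [-2.11, -2.327, 0.001]
contact_force: [1.0, 1.3, -0.1]
opening: 0.0005
```

Call:
drive_tool:
  deltas:
    - [[0,0,0],[0,0,0],255]
    - [[0,0,0.029],[0,0,0],255]
    - [[0,0,0.029],[0,0,0],255]
    - [[0,0,0.029],[0,0,0],255]
    - [[0,0,0.029],[0,0,0],255]
    - [[0,0,0.029],[0,0,0],255]
    - [[0,0,0],[0,0,0],255]

```text
time_s: 9.05
ee_pos: [0.4477, 0.1651, 0.2689]
orientation: [-2.108, -2.326, 0.01]
contact_force: [-0.6, -0.3, -0.3]
opening: 0.0
```

Run:
```python
from h import *
st()
p,d=vision.snapshot("scene");cv2.imwrite("pics/s4.png",p[:,:,::-1])
```

```text
t 9.05 tcp case [0.0182 0.1903 0.2689] tool axes in case
 [[-0.001  1.    -0.007]
 [ 1.     0.001 -0.002]
 [-0.002 -0.007 -1.   ]] 
F [-0.6 -0.3 -0.3] open 0.0 q [-0.35  0.53 -0.12  1.78  0.08  0.85  1.16]
```

View pics/s4.png

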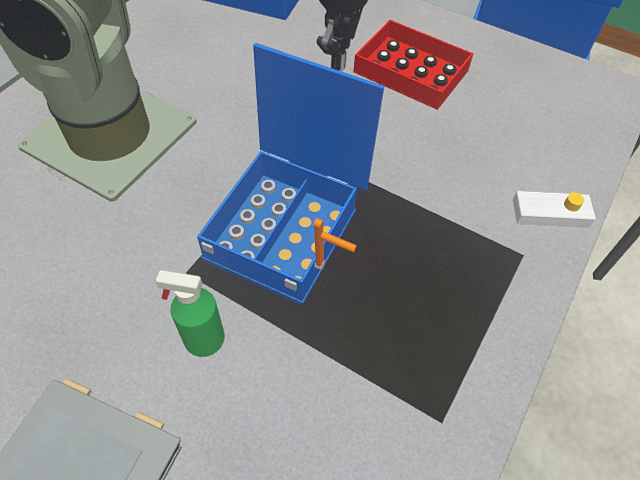

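Call:
drive_tool:
  deltas:
    - [[-0.013,0,0],[0,0,0],255]
    - [[-0.013,0,0],[0,0,0],255]
    - [[-0.009,0,0],[0,0,0],255]
    - [[-0.008,0,0],[0,0,0],255]
    - [[-0.008,0,0],[0,0,0],255]
    - [[-0.008,0,0],[0,0,0],255]
    - [[-0.008,0,0],[0,0,0],255]
    - [[-0.008,0,0],[0,0,0],255]

```text
time_s: 9.77
ee_pos: [0.4571, 0.0909, 0.2739]
orientation: [2.109, 2.327, 0.002]
contact_force: [-0.7, 1.2, -0.5]
opening: -0.0003
```

Call:
drive_tool:
  deltas:
    - [[-0.008,0,0],[0,0,0],255]
    - [[-0.008,0,0],[0,0,0],255]
    - [[-0.008,0,0],[0,0,0],255]
    - [[-0.008,0,0],[0,0,0],255]
    - [[-0.008,0,0],[0,0,0],255]

```text
time_s: 10.18
ee_pos: [0.4607, 0.0508, 0.273]
orientation: [-2.11, -2.328, 0.0]
contact_force: [0.3, 1.0, 0.0]
opening: 0.0004
```

```bash
cat >> h.py <<'E'
def lid():
    c=vision.get_calibration("side");p,d=vision.snapshot("side");h=cv2.cvtColor(p,cv2.COLOR_RGB2HSV)
    m=cv2.inRange(h,(105,150,40),(125,255,255));v,u=np.nonzero((m>0)&(d>0));P=tc(cast(c,np.c_[u,v],d=d[v,u]))
    P=P[(P[:,2]>.1)&(P[:,2]<.33)&(abs(P[:,0])<.13)&(abs(P[:,1])<.2)];q=P-P.mean(0)
    n=np.linalg.svd(q[::5],full_matrices=0)[2][2];n=n if n[2]>0 else -n
    print("lid angle ~",round(float(np.arctan2(n[1],n[2])),3),"pts",len(P),"max z",P[:,2].max().round(3),"min y",P[:,1].min().round(3));return p
E
python3 - <<'E'
from h import *
st();lid()
E
```

```text
t 10.18 tcp case [0.0201 0.0752 0.273 ] tool axes in case
 [[-0.001  1.    -0.   ]
 [ 1.     0.001 -0.   ]
 [-0.    -0.    -1.   ]] 
F [0.3 1.  0. ] open 0.0004 q [-0.1   0.5  -0.13  1.82  0.09  0.83  1.39]
lid angle ~ 1.281 pts 11428 max z 0.303 min y 0.042
```

Call:
drive_tool:
  deltas:
    - [[-0.006,0,0],[0,0,0],255]
    - [[-0.006,0,0],[0,0,0],255]
    - [[-0.006,0,0],[0,0,0],255]
    - [[-0.006,0,0],[0,0,0],255]
    - [[-0.006,0,0],[0,0,0],255]
    - [[0,0,0],[0,0,0],255]

```text
time_s: 10.73
ee_pos: [0.4637, 0.0204, 0.273]
orientation: [2.111, 2.326, -0.001]
contact_force: [0.5, -0.6, 0.5]
opening: 0.0
```

Run:
```python
from h import *
st();lid();lid()
```

```text
t 10.73 tcp case [0.0201 0.0447 0.273 ] tool axes in case
 [[ 0.     1.    -0.   ]
 [ 1.    -0.    -0.001]
 [-0.001 -0.    -1.   ]] 
F [ 0.5 -0.6  0.5] open 0.0 q [-0.03  0.5  -0.14  1.82  0.09  0.83  1.46]
lid angle ~ 1.118 pts 9053 max z 0.291 min y 0.008
lid angle ~ 1.104 pts 8808 max z 0.29 min y 0.005
```

The lid is now sinking by itself at about 0.3 rad/s. I'll back off and raise the tool, then wait.

Call:
drive_tool:
  deltas:
    - [[0.01,0,-0.02],[0,0,0],255]
    - [[0.01,0,-0.03],[0,0,0],255]
    - [[0.01,0,-0.03],[0,0,0],255]
    - [[0.01,0,-0.03],[0,0,0],255]
    - [[0.01,0,-0.03],[0,0,0],255]
    - [[0,0,0],[0,0,0],255]
    - [[0,0,0],[0,0,0],255]
    - [[0,0,0],[0,0,0],255]

```text
time_s: 11.5
ee_pos: [0.4585, 0.0715, 0.4125]
orientation: [-2.109, -2.328, 0.001]
contact_force: [0.1, 0.5, -0.8]
opening: 0.0001
```

Call:
drive_tool:
  deltas:
    - [[0,0,0],[0,0,0],255]
    - [[0,0,0],[0,0,0],255]
    - [[0,0,0],[0,0,0],255]
    - [[0,0,0],[0,0,0],255]
    - [[0,0,0],[0,0,0],255]
    - [[0,0,0],[0,0,0],255]
    - [[0,0,0],[0,0,0],255]
    - [[0,0,0],[0,0,0],255]

```text
time_s: 12.17
ee_pos: [0.4587, 0.0715, 0.413]
orientation: [2.11, 2.328, -0.0]
contact_force: [0.3, 0.3, 0.3]
opening: -0.0001
```

Call:
drive_tool:
  deltas:
    - [[0,0,0],[0,0,0],255]
    - [[0,0,0],[0,0,0],255]
    - [[0,0,0],[0,0,0],255]
    - [[0,0,0],[0,0,0],255]
    - [[0,0,0],[0,0,0],255]
    - [[0,0,0],[0,0,0],255]
    - [[0,0,0],[0,0,0],255]
    - [[0,0,0],[0,0,0],255]

```text
time_s: 12.83
ee_pos: [0.4587, 0.0715, 0.413]
orientation: [-2.11, -2.328, 0.0]
contact_force: [-0.1, 0.2, -0.4]
opening: 0.0002
```

Run:
```python
from h import *
st();lid();p=lid();cv2.imwrite("pics/side5.png",p[:,:,::-1])
```

```text
t 12.83 tcp case [0.0201 0.096  0.413 ] tool axes in case
 [[-0.001  1.    -0.   ]
 [ 1.     0.001 -0.   ]
 [-0.    -0.    -1.   ]] 
F [-0.1  0.2 -0.4] open 0.0002 q [-0.13  0.37 -0.15  1.51  0.06  1.27  1.38]
lid angle ~ 0.591 pts 1956 max z 0.22 min y -0.078
lid angle ~ 0.593 pts 1957 max z 0.22 min y -0.078
```

View pics/side5.png

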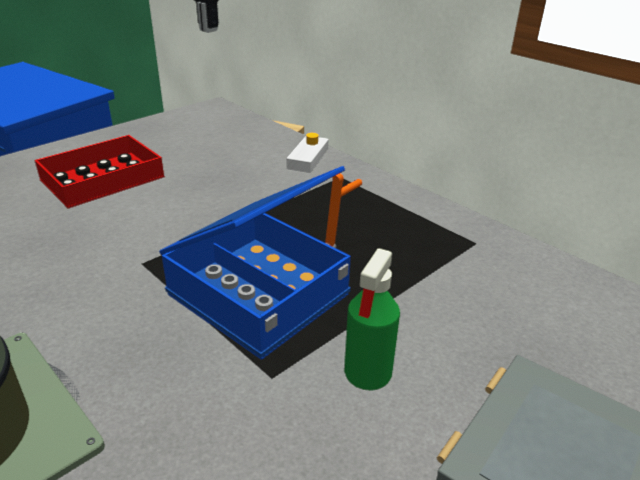

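The lid rests on the raised stay at about 0.59 rad and isn't moving. The bottle is at the same pixels as at the start, and the gripper is well clear.

```bash
python3 -c "
from h import *
print(hand_in())"
```

```text
the job is handed in; nothing more can be done
None
```

The lid of the blue case is now propped part open on the raised stay, and I handed the job in at about 13 s of the 51 s allowed.

- **Stay:** I gripped its peg and swung it up to the stop. The cameras then put it at about 1.65 rad, against a stop of 1.66.
- **Lid:** I pushed it forward from behind with closed fingers until it began to sink by itself at about 1.1 rad. I then backed the tool away and let it settle. Two readings in a row gave about 0.59 rad, against the expected 0.6.
- **Bottle:** it sits at the same place in the side view as at the start.
- **Robot:** it ended well clear of everything, with the contact force near zero.

One thing was off: my arc for the peg was a few mm too tight, so the measured force rose to about 38 N partway through the swing. I widened the path and it fell, and the later push against the stop reached about 30 N. Both came through the finger pads on the peg and are well under the 120 N wrist limit.

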